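Put the straightedge away in its slotted holder

TASK

Put the steel straightedge away: take it off its wooden rest and lower it gently, steel edge down, into the slot of the grey holder until it is fully home. Then press the holder's hinged steel cover down over the end of the blade until it snaps fully shut, and let go. Leave the other things on the bench where they are.

Things in the scene. Friction and masses are not known exactly. Their poses are not given: they have to be found in the camera images.
- straightedge: Steel straightedge, standing on edge in the notches of the wooden rest. Bright blade 180 long (x) x 6 thick (y) x 34 high (z); on top of its middle a black plastic grip 70 long (x) x 16 wide (y), from 34 to 60 above the blade's lower edge. 0.3 kg, symmetrical end for end (either way round is right). Origin: middle of the blade's lower edge; z up out of the grip.
- rest: Fixed wooden rest in which the straightedge stands at the start: foot 130 (x) x 60 (y) x 8, with two uprights 14 x 40, 30 high, at x = -50 and +50. Notches 9 wide, floor 12 above the table. Origin: centre of the underside; the straightedge lies along its x.
- holder: Fixed grey plastic holder block 270 long (x) x 70 wide (y) x 40 high with one long slot along x in its top: 196 long (x from -98 to +98), 9 wide with a bevelled mouth about 15 wide, closed at both ends, floor 14 above the table, so 26 deep. Seated, the blade stands 8 out of the top. The hinged cover is at its -x end. Origin: centre of the underside; z up.
- slot_floor (a point): Centre of the floor of the slot, 14 above the holder's underside; axes as the holder's. The straightedge's origin belongs here.
- cover (a joint): Angle of the hinged steel cover, rad: 0 = fully shut (level over the -x end of the slot), about 1.5 = standing upright, at most 1.7. It stands open at the start. An over-centre spring holds it open at about 1.5; it resists closing (3 to 4 N at the free edge) down to about 0.7 and below that snaps it shut.
- cover_hinge (a point): Hinge axis of the cover, at x = -122, 54 above the holder's underside; the axis runs along the holder's y. The cover plate is 64 long from here, 44 wide and 6 thick (from 2 below to 4 above the axis when shut); shut, it reaches towards +x of the holder to x = -58, 4 above the seated blade.
- cover_edge (a point): Middle of the cover's free edge on its outer face (the upper face when shut): 64 along the plate from the hinge axis and 4 out.
- adapter: Bystander: short copper waveguide piece with two square brass flanges, 60 x 40 x 40 high. Origin: centre of the underside.
- screwdriver: Bystander: screwdriver with yellow handle lying on the bench. Origin on its underside.
- wrench: Bystander: steel wrench lying on the bench. Origin on its underside.
- carton: Bystander: open white card box 100 x 75 x 30 high. Origin: centre of the underside.

How it is judged (in metres and radians):
On the way, in this order (a step that is already met when the one before it is completed fails the run):
1. the straightedge stands edge down on the floor of the holder's slot (x of straightedge in the frame of slot_floor between -0.014 and 0.014 m and y of straightedge in the frame of slot_floor between -0.005 and 0.005 m and z of straightedge in the frame of slot_floor between -0.004 and 0.004 m and angle between the x axis of straightedge and the x axis of holder, either way round below 0.06 rad and angle between straightedge's own z axis and vertical below 0.2 rad), for 0.2 s.
2. then the cover is pressed fully shut (value of joint cover below 0.06 rad), for 0.2 s.
At the end, for the whole second after the job is handed in: The straightedge is at rest in the holder's slot, its lower edge within 4 mm of the slot floor, its middle within 14 mm along and 5 mm across of the slot's centre, along the slot within 0.06 rad and within 0.2 rad of upright; the cover is shut within 0.06 rad (all of step 1 and value of joint cover below 0.06 rad and linear speed of straightedge below 0.02 m/s); the robot touches nothing.
It fails at once if a bystander (waveguide piece, screwdriver, wrench or card box) is moved by more than 30 mm (distance of any of adapter, screwdriver, wrench, carton from where it was at the start of the episode above 0.03 m).
It fails at once if the straightedge is dropped or rammed into the holder (over 60 N) (contact force between straightedge and holder above 60 N).
It also fails if it takes over 56 s, if anything falls off the work surface, if the arm or the gripper's body presses on something with over 40 N, if the wrist force passes 120 N, or if a joint passes its speed limit or range.

ROBOT

A 7-joint arm with a two-finger parallel gripper is mounted at the origin on the work surface. World frame = base frame: x ahead of the robot, y to its left, z up, the work surface at z = 0. Lengths are in mm, angles in rad, forces in N, time in s.
With the tool pointing down it reaches from about 400 to 875 mm from the base axis. Payload 19.3 kg.
Tool frame: the origin (TCP) lies at the very end of the fingers, on their centre line; the grasp point (between the pads) lies 19 mm behind it (grip_point_offset is the z of the grasp point in the tool frame, in mm); z points along the fingers, x is the direction in which the jaws open and shut, and the axes are right-handed (so a half turn about z gives the same grasp; the last joint's range is limited). The gripper opens to 85 mm and grips with 20 to 120 N. Pads are 22 mm wide; open, the fingers measure 114 mm over their backs; the gripper's body (76 mm by 85 mm) begins 54 mm behind the grasp point. The pads swing forward as they close: fully open they stand 13 mm farther back than shut.
Start: joints at [-1.341, 0.521, -0.036, 1.599, 0.021, 1.021, -0.113], TCP at [184.6, 597.108, 231.291] pointing down, gripper open.
Joint ranges: [-2.91, 2.91], [-0.3, 2.13], [-1.5, 1.42], [0.17, 2.43], [-1.26, 4.41], [0.16, 1.93], [-2.52, 2.52]. Speed limits (rad/s): [1.89, 1.89, 2.39, 2.39, 3.01, 3.01, 3.01].

INTERFACE

Orientations are given as a 3x3 rotation matrix whose columns are the frame's x, y, z axes.
In Python, from workcell import movep, movel, goto_joints, open_gripper, clamp, wait, inverse_kinematics, read_state, camera, PlanningError, finish_job, grip_point_offset gives the robot as it stands. Calls block until the motion is done:
- movep(position, orientation): joint-space move of the TCP to a pose.
- movel(position, frame=None, max_speed=150, guard=None): straight line of the TCP; frame=None keeps the orientation; max_speed is the mean speed in mm/s. With guard (N) it stops when the force on the tool has changed by that much, and returns True; else False.
- goto_joints(angles): joint-space move.
- open_gripper() and clamp(): open the fingers fully, or close them until they stop; the grip force is fixed at half the most.
- wait(seconds).
- inverse_kinematics(position, orientation): joint angles nearest the present ones, or None.
- read_state(): the state.
- camera(name): name is "side" or "top" or "wrist"; returns a dict with "image" (420x560x3 uint8, blue, green, red), "range_z" (420x560 float32, mm along the optical axis (not along the pixel's ray), 0 where there is no reading), "fx", "fy", "cx", "cy" (pixels), "cam_to_world" (4x4, takes a point from camera to world coordinates). Camera axes: x right, y up, looking along -z (the intrinsics and any distortion apply to the point x, -y, -z); pixel columns grow to the right and rows downward; lengths in mm; the calibration is good to about 2 mm. A picture is of the moment at which its call begins.
A pose or a line that the arm cannot do raises PlanningError and nothing moves.
- finish_job(): hands the job in, once; it reports no verdict.
The state is a dict: "time": time; "qpos": joint angles; "qvel": joint speeds; "joint_efforts": joint torques, N m; "eef_pos": TCP position; "tool_rot": TCP orientation; "ft_force": force on the tool from outside, world axes, zero at the start; "torque": the same for the moment, N m; "finger_gap": finger opening in mm.
Only numpy, scipy, OpenCV 4.12 (cv2) and the standard library are available. Lean on these libraries where they do the work, as an engineer would, in place of code of your own. Each camera call takes 0.05 s, during which the arm holds its last target. There are 200 camera calls.

## Working session

There is one attempt and no reset: what is moved stays moved. The work goes in short steps, each a Python script; the robot and the scene stay as the last script left them, time stands still between calls to the robot, and variables do not carry over. Pictures are saved under pics/ and viewed, about 8 in all and at most 12, crops included, and the job is handed in when it is done.

```bash
mkdir -p pics; ls; cat > h.py <<'E'
import numpy as np, cv2
from workcell import *
def cloud(c):
    z=c["range_z"].astype(float); v,u=np.mgrid[:z.shape[0],:z.shape[1]]
    P=np.stack([(u-c["cx"])/c["fx"]*z,-(v-c["cy"])/c["fy"]*z,-z,np.ones_like(z)],-1)
    W=(P@np.array(c["cam_to_world"]).T)[...,:3]; W[z<=0]=np.nan
    return W
E
python3 - <<'E'
from h import *
for n in ("top","side"):
    c=camera(n); cv2.imwrite(f"pics/{n}0.png",c["image"]); np.save(f"{n}0.npy",cloud(c))
    print(n,[k for k in c],c["fx"],c["cx"],c["cy"],np.round(c["cam_to_world"],3).tolist(),(c["range_z"]>0).mean())
print(read_state(),grip_point_offset)
E
```

```text
pics
top ['image', 'range_z', 'fx', 'fy', 'cx', 'cy', 'cam_to_world'] 453.81546071614963 277.79442307026704 220.17764449825268 [[0.024, 0.991, -0.133, 411.422], [-1.0, 0.023, -0.008, -4.618], [-0.004, 0.133, 0.991, 1169.972], [0.0, 0.0, 0.0, 1.0]] 0.9960884353741497
side ['image', 'range_z', 'fx', 'fy', 'cx', 'cy', 'cam_to_world'] 394.36238943502775 275.67200898354594 207.8440521394515 [[0.781, 0.477, -0.402, 125.533], [-0.624, 0.587, -0.516, -564.471], [-0.01, 0.654, 0.756, 903.041], [0.0, 0.0, 0.0, 1.0]] 0.9960374149659864
{'time': 0.1, 'qpos': array([-1.34120895,  0.52192306, -0.03630322,  1.59990328,  0.02118985,
        1.02109943, -0.11280577]), 'qvel': array([-0.0002448 , -0.00240103,  0.00081282, -0.00125761, -0.00127164,
        0.00151176, -0.00189103]), 'joint_efforts': array([ 3.75269941e-03, -9.28483057e+01,  1.98429376e+00, -3.70524788e+01,
        1.81687390e-02,  5.41107816e-03, -2.25132169e-05]), 'eef_pos': array([184.5329515 , 596.84904283, 230.82017481]), 'tool_rot': array([[ 2.95358917e-01,  9.55386343e-01, -2.14120760e-04],
       [ 9.55385898e-01, -2.95358987e-01, -9.24079075e-04],
       [-9.46095018e-04,  6.83670399e-05, -9.99999550e-01]]), 'ft_force': array([-0.90731907, -0.11719603, -0.34039464]), 'torque': array([ 0.02778835,  0.0338301 , -0.01878447]), 'finger_gap': 86.00497915078826} -18.700000000000003
```

View pics/top0.png

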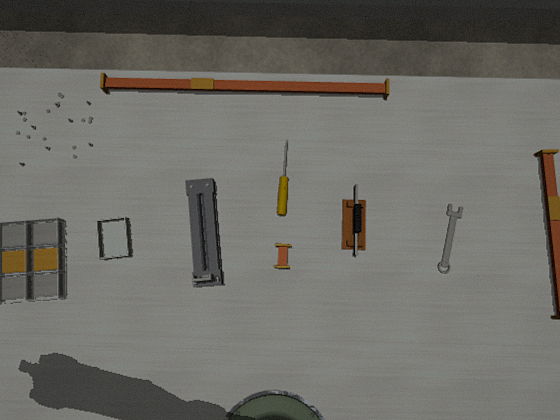

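View pics/side0.png

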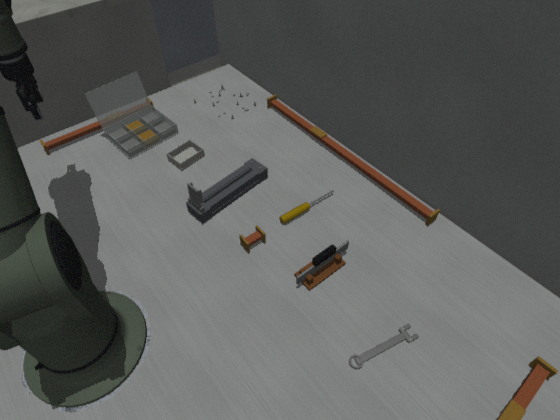

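The top view shows the straightedge with its black grip at about (357,218), the holder at (205,232) with its cover at the near end (205,280), and the bystanders clear of both. Next I measure.

```bash
python3 - <<'E'
from h import *
im=cv2.imread("pics/top0.png"); W=np.load("top0.npy"); hsv=cv2.cvtColor(im,cv2.COLOR_BGR2HSV)
def rect(box,lo,hi,name,extra=None):
    u0,v0,u1,v1=box; m=np.zeros(im.shape[:2],bool); m[v0:v1,u0:u1]=1
    m&=(W[...,2]>lo)&(W[...,2]<hi)
    if extra is not None:m&=extra
    P=W[m]; r=cv2.minAreaRect(P[:,:2].astype(np.float32)); print(name,len(P),r,"z med",np.median(P[:,2]),"mean",P.mean(0))
rect((335,175,375,265),60,85,"grip")
rect((335,175,375,265),36,56,"blade")
rect((175,170,235,295),34,45,"holder top")
rect((175,170,235,295),60,140,"cover")
rect((175,170,235,295),8,22,"slot floor?")
rect((265,235,300,275),20,60,"adapter"); rect((265,130,300,225),8,60,"screwdriver")
E
```

```text
grip 201 ((569.2357177734375, -189.82986450195312), (15.273784637451172, 69.03816986083984), 89.85970306396484) z med 71.61164769039965 mean [ 568.6247221  -189.49522275   71.28092857]
blade 154 ((569.448974609375, -186.1732635498047), (14.579046249389648, 178.88372802734375), 88.78495788574219) z med 46.151649416115674 mean [ 568.76712939 -188.73911882   46.02070465]
holder top 2314 ((530.250244140625, 192.09217834472656), (270.0917663574219, 70.10652923583984), 7.121193885803223) z med 40.00125292361565 mean [536.33631352 192.53666457  39.95070145]
cover 129 ((413.6750793457031, 181.17178344726562), (18.00371551513672, 51.35658645629883), 6.529102802276611) z med 112.71963039347474 mean [412.22790798 176.19426679 102.52395507]
slot floor? 371 ((525.3740844726562, 178.8927001953125), (258.10009765625, 48.89149475097656), 6.076765060424805) z med 14.405394776943467 mean [530.15267505 177.11289679  14.62488909]
adapter 265 ((474.83282470703125, -8.654508590698242), (37.710872650146484, 60.99005126953125), 88.70580291748047) z med 29.089992818665905 mean [474.87226915  -8.23573307  31.30896228]
screwdriver 454 ((679.9292602539062, -7.552370071411133), (25.447797775268555, 199.92372131347656), 87.47647857666016) z med 22.025226699017367 mean [648.0652794   -6.33076573  21.36556134]
```

Measured sizes match the given ones (grip 69x15 at z 71.6, holder 270x70 at z 40, cover at the -x end). I'll check from near with the wrist camera.

```bash
cat >> h.py <<'E'
def Rd(yaw):  # tool down, jaws across yaw direction
    c,s=np.cos(yaw),np.sin(yaw); return np.array([[-s,c,0],[c,s,0],[0,0,-1.]])
E
python3 - <<'E'
from h import *
movep([569,-189.5,230],Rd(0))
wait(0.3); c=camera("wrist"); cv2.imwrite("pics/w1.png",c["image"]); W=cloud(c); np.save("w1.npy",W)
x=W[...,0];y=W[...,1];z=W[...,2]; b=(abs(x-569)<110)&(abs(y+189.5)<25)
for n,lo,hi in(("grip",64,80),("blade",42,52)):
    P=W[b&(z>lo)&(z<hi)]; print(n,len(P),cv2.minAreaRect(P[:,:2].astype(np.float32)) if len(P)>5 else 0,np.median(P[:,2]) if len(P) else 0)
s=read_state();print(s["time"],s["eef_pos"],np.round(s["qpos"],2))
E
```

```text
grip 1356 ((569.198486328125, -191.89724731445312), (69.74931335449219, 15.923460960388184), 0.0008719859179109335) 71.07889558779314
blade 615 ((569.4863891601562, -190.55682373046875), (178.4832763671875, 15.65634536743164), 1.7548562288284302) 45.13798785998546
3.5167 [ 569.04397791 -189.36395963  230.00115511] [-0.12  0.53  0.5   1.69 -0.29  1.    2.06]
```

View pics/w1.png

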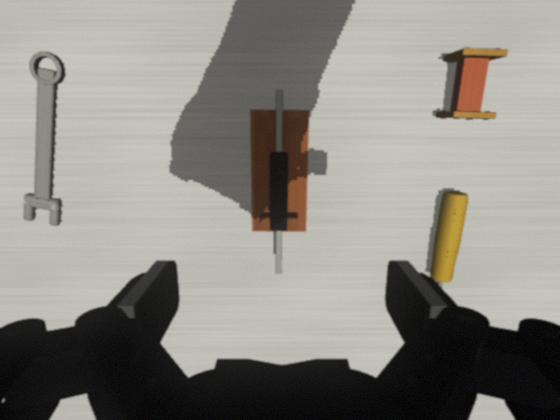

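The wrist view shows the blade running straight up the image, x ≈ 279 from row 90 to 272, with the grip centred at (279,192). So yaw is about 0, and y ≈ -191. I'll check inverse kinematics for both wrist options, then grasp.

```bash
python3 - <<'E'
from h import *
h=np.radians(7.1)
for k in (0,np.pi):
    for p,y in (([569,-191,46],0),([569,-191,170],0),([530,192,170],h),([530,192,48],h),([375,173,110],h),([375,173,160],h),([455,183,60],h)):
        q=inverse_kinematics(p,Rd(y+k)); print(k,p,None if q is None else np.round(q,2))
E
```

```text
0 [569, -191, 46] [-0.02  0.77  0.37  1.81 -0.43  0.65  2.17]
0 [569, -191, 170] [-0.09  0.6   0.46  1.74 -0.34  0.88  2.09]
0 [530, 192, 170] [-0.76  0.54  0.44  1.84 -0.3   0.83  1.52]
0 [530, 192, 48] [-0.68  0.72  0.33  1.9  -0.39  0.58  1.6 ]
0 [375, 173, 110] [-0.88  0.44  0.38  2.25 -0.33  0.5   1.46]
0 [375, 173, 160] [-0.91  0.33  0.41  2.22 -0.22  0.63  1.35]
0 [455, 183, 60] [-0.75  0.62  0.34  2.09 -0.42  0.49  1.59]
3.141592653589793 [569, -191, 46] [-0.39  1.08  1.06  1.82 -1.15  1.01 -0.4 ]
3.141592653589793 [569, -191, 170] [-0.46  0.94  1.22  1.76 -0.97  1.18 -0.51]
3.141592653589793 [530, 192, 170] [-1.17  0.91  1.24  1.86 -0.96  1.14 -1.02]
3.141592653589793 [530, 192, 48] [-1.1   1.04  1.06  1.92 -1.16  0.96 -0.89]
3.141592653589793 [375, 173, 110] [-1.37  0.8   1.18  2.27 -1.08  0.85 -0.89]
3.141592653589793 [375, 173, 160] [-1.45  0.73  1.31  2.23 -0.94  0.94 -0.99]
3.141592653589793 [455, 183, 60] [-1.19  0.95  1.06  2.11 -1.17  0.88 -0.84]
```

```bash
python3 - <<'E'
from h import *
movel([569.2,-191,90],Rd(0),max_speed=150)
print("g",movel([569.2,-191,46.5],max_speed=60,guard=15))
clamp(); wait(0.2); s=read_state(); print(s["eef_pos"],s["finger_gap"],s["ft_force"],s["time"])
print(movel([569.2,-191,115],max_speed=80))
s=read_state(); print(s["eef_pos"],s["finger_gap"],s["ft_force"],s["time"])
h=np.radians(7.1)
movel([569.2,-191,190],max_speed=150)
movep([530.3,192.1,150],Rd(h)); wait(0.3)
for n in ("wrist","top"):
    c=camera(n); cv2.imwrite(f"pics/{n}2.png",c["image"]); np.save(f"{n}2.npy",cloud(c))
s=read_state(); print(s["eef_pos"],s["finger_gap"],s["ft_force"],s["time"])
E
python3 -c "
import cv2,numpy as np
a=cv2.imread('pics/wrist2.png');b=cv2.imread('pics/top2.png')[150:310,140:270];b=cv2.resize(b,None,fx=2.6,fy=2.6)
o=np.zeros((420,560+b.shape[1],3),np.uint8);o[:,:560]=a;o[:b.shape[0],560:]=b[:420];cv2.imwrite('pics/c2.png',cv2.resize(o,(800,int(420*800/o.shape[1]))))"
```

```text
g False
[ 569.2636381  -191.13457641   46.6776706 ] 14.880277915127413 [-1.33603091 -0.72270665  6.11079328] 6.3167
False
[ 568.95893145 -190.84204515  114.55018045] 14.693152724693816 [-0.07543393  0.105129   -3.07704361] 7.325
[530.42150738 191.83970721 150.03471082] 14.846937501216845 [-0.5264226  -0.01418702 -3.50045409] 9.8167
```

View pics/c2.png

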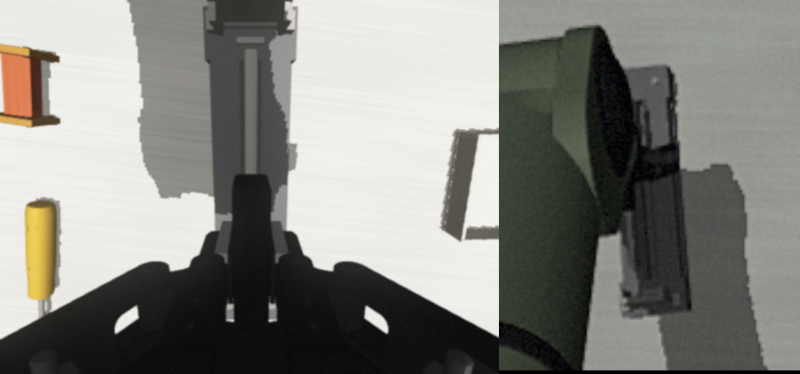

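The left panel shows the blade held, a light strip at x ≈ 251, over the holder with the cover up at the top edge. I'll measure blade against holder in that same wrist frame.

```bash
python3 - <<'E'
from h import *
W=np.load("wrist2.npy"); h=np.radians(7.1); c,s=np.cos(h),np.sin(h)
L=(W[...,:2]-[530.42,191.84])@np.array([[c,-s],[s,c]]); x,y,z=L[...,0],L[...,1],W[...,2]
b=(z>138)&(z<156)&(x<-38)&(x>-110)&(abs(y)<15)
print("blade",b.sum(),np.median(z[b]),x[b].min())
for a in range(-95,-38,10):
    m=b&(abs(x-a)<5); 
    if m.sum()>3: print(a,np.percentile(y[m],[3,97]).round(2),np.median(z[m]).round(1))
t=(z>37)&(z<43)&(abs(y)<45)&(x>-150)&(x<60)
print("top",t.sum(),np.median(z[t]),x[t].min(),x[t].max())
for a in range(-145,40,10):
    m=t&(abs(x-a)<5)
    if m.sum()>3: print(a,y[m].min().round(2),y[m].max().round(2),m.sum())
E
```

```text
blade 1964 148.60252858586705 -89.28065833841195
-85 [-2.23  3.19] 148.7
-75 [-2.31  3.21] 148.7
-65 [-2.39  3.23] 148.6
-55 [-2.49  3.26] 148.6
-45 [-2.57  3.29] 148.4
top 14400 39.268338726714205 -135.2071561701413 42.223937225003084
-135 -35.14 34.61 78
-125 -35.04 35.07 137
-115 -35.09 34.94 1281
-105 -35.05 34.91 1501
-95 -34.56 34.39 1184
-85 -31.05 30.84 1133
-75 -31.13 30.95 1077
-65 -31.14 30.8 1006
-55 -31.13 30.84 1052
-45 -31.17 30.58 984
-35 -31.22 30.86 938
-25 -31.12 30.38 918
-15 -31.3 30.65 884
-5 -31.01 30.72 597
5 -31.4 30.51 496
15 -30.91 30.72 444
25 -31.25 30.25 435
35 -31.37 30.51 232
```

Blade and holder line up: offset about 0.5 mm across and under 1 mm along. Lowering under guard.

```bash
python3 - <<'E'
from h import *
h=np.radians(7.1)
xy=np.array([530.3,192.1])+0.4*np.array([np.sin(h),-np.cos(h)])
def go(z,v,g):
    r=movel([*xy,z],Rd(h),max_speed=v,guard=g); s=read_state(); print(z,r,s["eef_pos"].round(2),s["ft_force"].round(1),s["finger_gap"],s["time"]); return r
if not go(82,80,12):
    if not go(56,25,12): go(46,8,8)
E
```

```text
82 False [530.67 191.76  82.42] [-1.1 -0.3 -3.4] 15.004585375139824 10.8167
56 False [530.42 191.75  56.15] [ 0.6 -0.2 -2.5] 15.395868863625711 12.0083
46 True [530.32 191.65  48.7 ] [-2.2  0.5  9.3] 14.778067076109888 12.8917
```

Contact came at 48.7, against 48.6 expected. Releasing and checking from above.

```bash
python3 - <<'E'
from h import *
h=np.radians(7.1); c_,s_=np.cos(h),np.sin(h)
wait(0.2); open_gripper(); wait(0.3)
movel([530.3,192.1,200],max_speed=150); wait(.2)
c=camera("wrist"); W=cloud(c); cv2.imwrite("pics/w3.png",c["image"])
L=(W[...,:2]-[530.3,192.1])@np.array([[c_,-s_],[s_,c_]]); x,y,z=L[...,0],L[...,1],W[...,2]
for n,m in (("grip",(z>66)&(z<82)&(abs(y)<20)&(abs(x)<60)),("bladetop",(z>44.5)&(z<53)&(abs(y)<9)&(abs(x)<100)),("holder",(z>37)&(z<43)&(abs(y)<45)&(abs(x)<150)),("cover",(z>70)&(x<-100)&(abs(y)<40)&(x>-160)&(z<130))):
    if m.sum()>5: print(n,m.sum(),cv2.minAreaRect(L[m].astype(np.float32)),np.median(z[m]),z[m].max())
print(read_state()["time"])
E
```

```text
grip 1698 ((0.2279815673828125, -0.20454788208007812), (15.76933765411377, 69.86640930175781), 89.4476318359375) 73.08684476107547 75.52296859030452
bladetop 772 ((0.522613525390625, 0.5706253051757812), (179.8082733154297, 12.522368431091309), 1.6410932540893555) 47.25096155154657 52.7288180279383
holder 16376 ((-0.371978759765625, -0.6094169616699219), (70.10903930664062, 270.0962829589844), 89.86199188232422) 39.190710716446915 42.98370016782525
cover 1997 ((-115.42547607421875, -0.29180145263671875), (44.01141357421875, 15.143721580505371), 89.70206451416016) 114.07390507999725 119.4439342092742
15.4917
```

View pics/w3.png

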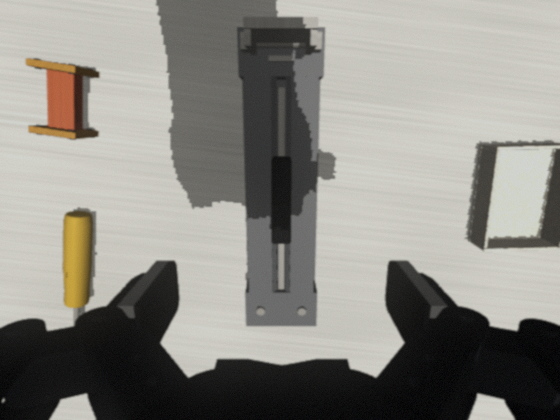

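The straightedge is seated: grip centre is 0.2 mm off along x with its top at 73 (74 nominal), and the blade shows as a strip at x ≈ 281, rows 78 to 290. The cover is upright at (281,22). Now I close it with shut fingers, following an arc about the hinge.

```bash
python3 - <<'E'
from h import *
h=np.radians(7.1); u=np.array([np.cos(h),np.sin(h)]); o=np.array([530.1,191.8])
P=lambda x,z:[*(o+u*x),z]
clamp()
movel(P(-156,190),Rd(h),max_speed=200)
movel(P(-156,106),max_speed=150,guard=15)
r=52
for t in (1.5,1.3,1.1,.9,.7,.5,.3,.12):
    px=-122+r*np.cos(t)-4*np.sin(t); pz=54+r*np.sin(t)+4*np.cos(t)
    g=movel(P(px-11,pz),max_speed=60,guard=30); s=read_state()
    print(t,g,s["eef_pos"].round(1),s["ft_force"].round(1),s["time"])
    if g: break
else:
    print(movel(P(px-11,54),max_speed=15,guard=12),read_state()["eef_pos"],read_state()["ft_force"])
    wait(.4)
c=camera("side"); cv2.imwrite("pics/s4.png",cv2.resize(c["image"][120:260,150:310],None,fx=3.5,fy=3.5))
E
```

```text
1.5 False [397.9 175.2 106.1] [-0.7 -0.6  0.1] 18.425
1.3 False [408.3 176.6 105.1] [-1.9 -0.1  1.7] 18.75
1.1 False [418.  177.8 102. ] [-0.8 -0.   2.2] 19.075
0.9 False [427.2 178.9  97.2] [-1.4  0.7  2.2] 19.4
0.7 False [435.  179.8  90.4] [-0.4  0.1 -0.2] 19.725
0.5 False [441.5 180.6  82.1] [-0.  -0.6  0.6] 20.05
0.3 False [446.2 181.2  72.8] [ 0.3 -0.2 -1. ] 20.375
0.12 False [448.7 181.5  63.8] [-0.8  0.8 -0.1] 20.6833
True [448.9713575  181.77679296  57.72543776] [-2.27998171 -0.04949487 18.85986358]
```

View pics/s4.png

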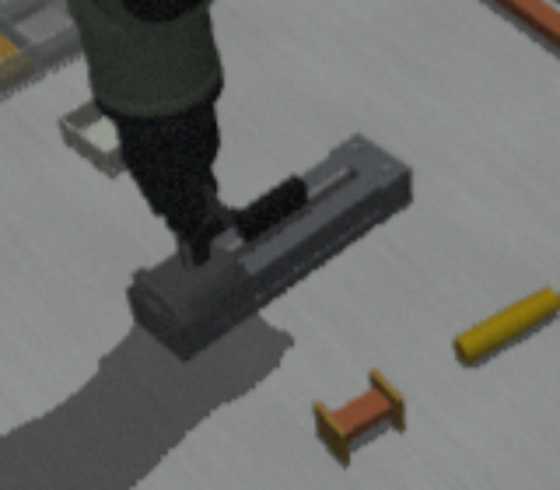

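The cover lies flat under the fingertips at (200,270) in the crop. Contact was at z 57.7, against 58 for fully shut. I'll retreat and check before handing in.

```bash
python3 - <<'E'
from h import *
h=np.radians(7.1); c_,s_=np.cos(h),np.sin(h)
p=read_state()["eef_pos"]; movel([p[0],p[1],150],max_speed=100); movel([530.3,192.1,220],max_speed=150); wait(.3)
c=camera("wrist"); W=cloud(c); cv2.imwrite("pics/w5.png",c["image"])
L=(W[...,:2]-[530.3,192.1])@np.array([[c_,-s_],[s_,c_]]); x,y,z=L[...,0],L[...,1],W[...,2]
m=(x>-115)&(x<-62)&(abs(y)<18)&(z>20)&(z<140)
A=np.c_[x[m],np.ones(m.sum())]; k=np.linalg.lstsq(A,z[m],rcond=None)[0]; print("cover slope",k[0],"z",np.median(z[m]),z[m].min(),z[m].max())
m=(z>66)&(z<82)&(abs(y)<20)&(abs(x)<60); print("grip",cv2.minAreaRect(L[m].astype(np.float32)),np.median(z[m]))
s=read_state(); print(s["time"],s["ft_force"])
E
```

```text
cover slope -0.002797254984098458 z 57.33200417069912 54.789716318389594 59.92250913227997
grip ((-0.17312240600585938, -0.6376957893371582), (69.0300521850586, 15.555660247802734), 0.19731776416301727) 73.09809268940779
23.925 [-0.26779718  0.03215175  0.19882928]
```

View pics/w5.png

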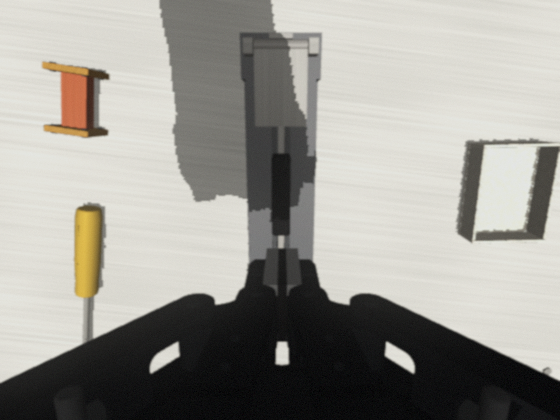

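The cover lies flat over the blade end at (281,85), with a slope of about 0.003 rad. The grip is centred at (281,193), and the arm is clear.

```bash
python3 -c "
from workcell import *
print(finish_job())"
```

```text
the job is handed in; nothing more can be done
None
```

The straightedge is in the holder's slot, the cover is snapped shut over its end, and the job is handed in at about 24 s of the 56 s allowed. `finish_job` gives no verdict, so these are my own last checks.

- **Straightedge:** it went in under guard and stopped at TCP height 48.7 mm, against 48.6 mm expected for fully seated. The highest force I read while lowering was about 9 N. The last wrist view put the grip within 1 mm of the slot centre along and across, aligned to within about 0.2°.
- **Height:** the grip top read 73.1 mm against 74 mm nominal. That camera read the holder top about 0.8 mm low as well, so I take this as camera bias.
- **Cover:** I pushed it over with the closed fingers and pressed it down to about 19 N. Its slope afterwards measured about 0.003 rad from shut, with the upper face at 57.3 mm against 58 mm nominal.
- **Bystanders:** I never went near them. In the last view the waveguide piece, screwdriver and card box looked undisturbed. I did not re-measure them, and the wrench was out of that view.
- **Robot:** the gripper was lifted clear and touched nothing, with the wrist force near zero.

No check failed or disagreed beyond the small height readings above.

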